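# Snap the service cover onto the lamp control box and keep it pressed

## Task

Close the open service well of the lamp control box: take the larger rectangular snap cover out of the parts tray, leaving the round cover and the small cover in it, fit it into the well with its long side along the well's, and press it straight down until both catches snap over it. Then keep pressing firmly, so that the sprung gasket stays well squeezed under the cover, and finish like that: still holding and pressing the cover, not letting go. Do not push the screwdriver, timer or slide box about.

Things in the scene. Friction and masses are not known exactly. Their poses are not given: they have to be found in the camera images.
- snap_cover: Grey cover to fit, 60 g, same after a half turn. Flange 76 (x) x 52 (y) x 4 mm, upper face 28 mm above the origin. Below it a hollow skirt 54 x 30 mm, 24 mm deep, lower edge rounded, with a snap bead along each long side (12 mm above the origin, 3.5 mm proud). Origin: centre of the skirt's lower edge, z up; starts upright on the tray's floor, x within 0.4 rad of the tray's x
- rib (a point): Middle of the snap cover's grip rib, 42 mm above the cover's origin. The rib stands on the flange along the cover's x: 44 mm long, 12 mm wide (y), 28 mm high, its top 56 mm above the cover's origin
- control_box: White lamp control box, fixed, 124 (x) x 100 (y) x 60 mm high; knob and switch on its -x side. In the middle of its top a well 58 (x) x 40 (y) mm, 30 mm deep; round it a black gasket frame 80 x 56 mm, its top 4 mm above the case. Origin: centre of the box's underside, on the worktop; z up
- well (a point): Centre of the well's mouth, level with the case top, 60 mm above the box's origin. A sprung catch bar along each long side, 31 mm apart. With the cover's origin 50 mm above the box's origin its beads meet the bars; they resist with up to about 12 N near 48 mm, then the force drops and it snaps in near 40 mm. Gasket flush with the case: 36 mm
- gasket (a joint): How far the sprung gasket frame is squeezed down, in m: 0 free, about 0.0007 under a snapped cover that nobody presses, 0.004 flush with the case. It pushes back with about 2 N plus 2.5 N per mm. Well squeezed means more than 0.002
- parts_tray: White open tray, fixed, 180 (x) x 300 (y) x 30 mm high, walls and floor 4 mm. Origin: centre of its underside, on the worktop. The three covers stand side by side along its y, about 95 mm apart, in any order; small low things lie behind them
- round_cover: Grey round cover, flange 56 mm across, upper face 28 mm above its origin, with a like grip rib 34 mm long, 12 mm wide, top at 56 mm; stays in the tray. Origin: centre of its underside
- small_cover: Grey small rectangular cover, flange 46 x 40 mm, upper face at 28 mm, grip rib 30 mm long, 12 mm wide, top at 56 mm; stays in the tray. Origin: centre of its underside
- screwdriver: Screwdriver lying on the worktop right of the box, 170 mm long along its y, 26 mm wide, 21 mm high, bystander. Origin: middle of its underside
- timer: White lab timer with a small display, 60 x 62 x 18 mm, between box and tray, bystander. Origin: centre of its underside
- slide_box: Light grey-beige slide box, 63 x 86 x 34 mm, behind the control box, bystander. Origin: centre of its underside
- microscope_a: Tall fixed microscope behind the gap between box and tray, 0.52 m high; do not hit it: no part of it comes nearer than x = 0.52, so carry across the middle in front of it (about 0.42 m ahead of the robot's base). Origin: centre of its foot, on the worktop
Not all that is in view belongs to the job. Leave any pink look-alike of the round_cover alone.

How it is judged:
On the way, in this order (a step that is already met when the one before it is completed fails the run):
1. the snap cover is lifted out of the tray in the fingers (height (world z) of snap_cover above 0.05 m and contact force between the fingers and snap_cover above 1 N), for 0.2 s.
2. the cover has snapped into the well, level and on the gasket (z of snap_cover in the frame of control_box below 0.0405 m and horizontal distance between snap_cover and control_box below 0.004 m and angle between snap_cover's own z axis and vertical below 0.08 rad), for 0.1 s.
At the end, for the whole second after the job is handed in: For the last second: cover past its catches, level and aligned within 0.08 rad and 0.1 rad, within 4 mm of the well's centre, origin under 38.5 mm above the box's; fingers touching it and pressing so the gasket is squeezed over 2 mm; the round and small covers still in the tray (value of joint gasket above 0.002 m and z of snap_cover in the frame of control_box below 0.0385 m and horizontal distance between snap_cover and control_box below 0.004 m and angle between the x axis of snap_cover and the x axis of control_box, either way round below 0.1 rad and angle between snap_cover's own z axis and vertical below 0.08 rad and contact force between the fingers and snap_cover above 2 N and height (world z) of each of round_cover, small_cover below 0.02 m and horizontal distance between each of round_cover, small_cover and parts_tray below 0.17 m); the arm keeps its last pose, push and grip.
It fails at once if the round or the small cover is lifted out of the tray (height (world z) of any of round_cover, small_cover above 0.05 m).
It fails at once if screwdriver, timer or slide box is pushed more than 30 mm (distance of any of screwdriver, timer, slide_box from where it was at the start of the episode above 0.03 m).
It also fails if it takes over 48 s, if anything falls off the work surface, if the arm or the gripper's body presses on something with over 40 N, if the wrist force passes 120 N, or if a joint passes its speed limit or range.

## Robot

A 7-joint arm with a two-finger parallel gripper is mounted at the origin on a cart in front of the work surface, level with it; the furniture and walls round the work are solid. World frame = base frame: x ahead of the robot, y to its left, z up, the work surface at z = 0. Lengths are in m, angles in rad, forces in N, time in s.
With the tool pointing down it reaches from about 0.4 to 0.85 m from the base axis. Payload 4.5 kg.
Tool frame: the origin (TCP) lies on the centre line of the jaws, within the pads' length; the fingertips stand 11 mm ahead of it and the grasp point (between the pads) lies 8 mm behind it (arm.nose_length is the distance from the TCP to the fingertips, in m); z points along the fingers, y is the line along which they close (so a half turn about z gives the same grasp; the last joint's range is limited). The gripper opens to 88 mm and grips with 3 to 60 N. Pads are 18 mm wide; open, the fingers measure 123 mm over their backs; the gripper's body (75 mm by 187 mm) begins 45 mm behind the grasp point.
Start: joints at [1.164, 0.689, -0.195, 1.565, 0.157, 0.902, -0.215], TCP at [0.267, -0.565, 0.21] pointing down, gripper open.
Joint ranges: [-3.01, 3.01], [-0.46, 2.08], [-1.47, 1.51], [0.13, 2.56], [-1, 4.14], [0.04, 2.09], [-2.66, 2.66]. Speed limits (rad/s): [2.57, 2.57, 3.14, 3.14, 3.14, 3.14, 3.14].

## Interface

Orientations are given as a unit quaternion [w, x, y, z].
In Python, from cell import arm, grab_frame, calibration gives the robot as it stands.
- The arm moves only by the tool step_arm, never from a script. Its argument "increments" is one flat list of numbers, 4 for each row, row after row: the shift along the tool's x, y, z in mm, then the turn about the tool's z in rad. A call has 1 to 20 rows; each row is the pose to reach, as a shift and turn from the pose commanded when the call began, along the tool's axes at that moment; what a row does not reach only later rows make up. A row lasts 1/12 s, in which the tool goes at most 41.7 mm and 7.16 degrees, less where a joint would pass 70% of its speed; a pose out of reach is approached as far as the arm can. A call with a gripper value outside its range is refused whole. "fingers" is the closure, from 0 (fully open) to 1 (shut), set as the call begins (left out, the last holds). The fingers move at their own pace and stop on an object; the grip force is fixed at half the most. Time passes only in rows, so rows that repeat a pose let the fingers close. It gives the time, the measured TCP pose, the force, the opening and the grip force at its end, in the units of the state.
- arm.get_obs(): the state, without advancing time (a new reading comes with each control period).
- grab_frame(name): name is "scene" or "top" or "wrist"; returns (picture, depth): 420x560x3 uint8, red, green, blue; 420x560 float32, m along the optical axis (not along the pixel's ray), 0 where there is no reading.
- calibration(name): a dict with "fx", "fy", "cx", "cy" (pixels), "origin" and "rotation" of the camera in the world; the wrist camera has in their place "T_tool_cam" (4x4, takes a point from camera to tool coordinates, whose origin is the TCP and whose axes are the flange's). Camera axes: x right, y up, looking along -z (the intrinsics and any distortion apply to the point x, -y, -z); pixel columns grow to the right and rows downward; lengths in m; the calibration is good to about 2 mm. A picture is of the moment at which its call begins: read the wrist's pose just before it. calibration takes no time and is no camera call.
- arm.job_done(): hands the job in; it is judged then, once.
The state is a dict: "time": time; "qpos": joint angles; "qd": joint speeds; "joint_efforts": joint torques, N m; "tool_pos": TCP position; "orientation": TCP orientation; "wrist_force": force on the tool from outside, world axes, zero at the start; "ft_torque": the same for the moment, N m; "grip_width": finger opening in m; "grasp_force": force on a finger pad.
Only numpy, scipy, OpenCV 4.12 (cv2) and the standard library are available. Lean on these libraries where they do the work, as an engineer would, in place of code of your own. Each camera call takes 0.05 s, during which the arm holds its last target. There are 200 camera calls.

## Working session

There is one attempt and no reset: what is moved stays moved. The work goes in short steps, Python scripts to look and compute and a tool call to move; the robot and the scene stay as the last step left them, time stands still between calls to the robot, and variables do not carry over. Pictures are saved under pics/ and viewed, at most 10 in all, crops included, and the job is handed in when it is done.

Besides the shell and the picture viewer there is one more tool, called after ">>>" as name(argument=value, ...) on one line, values as JSON. step_arm: Moves the arm, as the interface text tells. Its arguments: {"type":"object","properties":{"increments":{"type":"array"},"fingers":{"type":"number"}},"required":["increments"]}

```bash
mkdir -p pics; cat > h.py <<'E'
import numpy as np, cv2
from scipy.spatial.transform import Rotation as R
from cell import arm, grab_frame, calibration
def cloud(name):
    o=arm.get_obs(); im,d=grab_frame(name); c=calibration(name)
    v,u=np.mgrid[:420,:560]
    p=np.stack([(u-c['cx'])/c['fx']*d,-(v-c['cy'])/c['fy']*d,-d],-1)
    if name=='wrist':
        T=np.array(c['T_tool_cam']); p=p@T[:3,:3].T+T[:3,3]
        q=o['orientation']; Q=R.from_quat([q[1],q[2],q[3],q[0]]).as_matrix()
        p=p@Q.T+np.array(o['tool_pos'])
    else: p=p@np.array(c['rotation']).T+np.array(c['origin'])
    p[d==0]=np.nan
    return im,d,p
E
python3 - <<'E'
from h import *
for n in ['scene','top']:
    im,d,p=cloud(n); cv2.imwrite(f'pics/{n}0.png',im[:,:,::-1]); np.save(n+'0.npy',p)
    print(calibration(n))
o=arm.get_obs();print(o)
E
```

```text
Traceback (most recent call last):
  File "h.py", line 12, in cloud
    else: p=p@np.array(c['rotation']).T+np.array(c['origin'])
            ~^~~~~~~~~~~~~~~~~~~~~~~~~~
ValueError: matmul: Input operand 1 has a mismatch in its core dimension 0, with gufunc signature (n?,k),(k,m?)->(n?,m?) (size 4 is different from 3)
```

```bash
sed -i "s/else: p=p@np.array(c\['rotation'\]).T/else: p=p@R.from_quat(np.roll(c['rotation'],-1)).as_matrix().T/" h.py
python3 - <<'E'
from h import *
for n in ['scene','top']:
    im,d,p=cloud(n); cv2.imwrite(f'pics/{n}0.png',im[:,:,::-1]); np.save(n+'0.npy',p)
    print(calibration(n))
print(calibration('wrist'))
o=arm.get_obs();print(o)
E
```

```text
{'fx': 480.3042217087021, 'fy': 480.3042217087021, 'cx': 276.8562717170131, 'cy': 214.57129375757225, 'origin': array([-0.03461913,  1.20325026,  0.85121872]), 'rotation': array([-0.19106915, -0.1207938 ,  0.4866106 ,  0.84386703])}
{'fx': 388.50396324049746, 'fy': 388.50396324049746, 'cx': 274.7516046021022, 'cy': 204.23064397654912, 'origin': array([ 0.47392791, -0.00802685,  1.51142426]), 'rotation': array([-0.70419212, -0.01966284,  0.02495529,  0.70929829])}
{'fx': 349.95328967153586, 'fy': 349.95328967153586, 'cx': 278.99271437903695, 'cy': 205.8130293658706, 'T_tool_cam': array([[ 1.59335606e-04,  9.58099828e-01,  2.86434451e-01,
         7.36862455e-02],
       [ 9.99999638e-01, -3.92153599e-04,  7.55449447e-04,
         8.92983805e-04],
       [ 8.36122286e-04,  2.86434227e-01, -9.58099543e-01,
        -1.75537267e-01],
       [ 0.00000000e+00,  0.00000000e+00,  0.00000000e+00,
         1.00000000e+00]])}
{'time': 0.15, 'qpos': array([ 1.16377305,  0.68980153, -0.194526  ,  1.56608253,  0.15730043,
        0.90247545, -0.21510397]), 'qd': array([ 4.30698140e-05, -2.01656639e-03, -3.15520746e-04, -1.88186900e-03,
        4.96026480e-04,  1.29743706e-03, -1.80263677e-04]), 'joint_efforts': array([-7.52446231e-04, -5.27857590e+01, -1.26837339e+00, -1.53587008e+01,
       -5.25452290e-02,  3.84078536e-03,  8.79393428e-05]), 'tool_pos': array([ 0.26642767, -0.56480853,  0.2090939 ]), 'orientation': array([-6.59858157e-04,  9.75800985e-01,  2.18659466e-01, -1.97821075e-04]), 'wrist_force': array([ 0.05427829,  0.7262115 , -0.34501827]), 'ft_torque': array([ 0.03090626, -0.00642812,  0.00418703]), 'grasp_force': 0.0, 'grip_width': 0.08836288873680728}
```

View pics/top0.png

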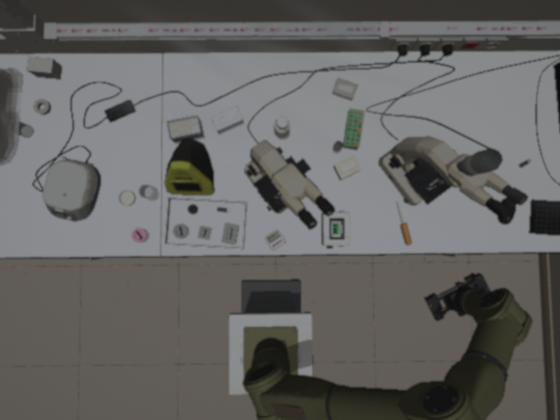

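View pics/scene0.png

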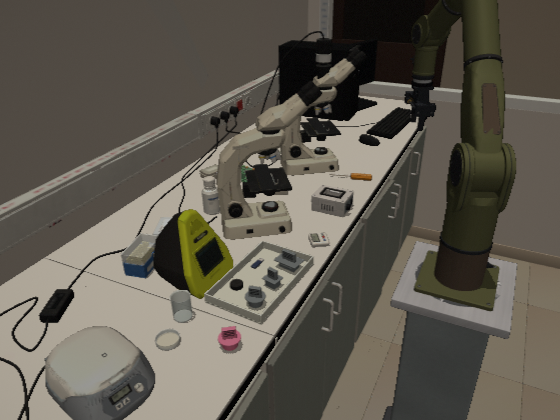

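```bash
python3 - <<'E'
from h import *
p=np.load('top0.npy')
for n,(a,b,c,e) in dict(cover=(218,244,220,248),box=(320,354,208,250),tray=(160,250,195,250),timer=(262,290,228,250)).items():
    q=p[c:e,a:b].reshape(-1,3); q=q[~np.isnan(q[:,0])]
    print(n,len(q))
    for lo,hi in [(-.02,.012),(.012,.024),(.024,.04),(.04,.053),(.053,.07)]:
        s=q[(q[:,2]>lo)&(q[:,2]<hi)]
        if len(s)>3:
            r=cv2.minAreaRect(s[:,:2].astype(np.float32)*1000)
            print(lo,hi,len(s),s.mean(0).round(3),np.round(r[0]),np.round(r[1]),round(r[2],1))
im=cv2.imread('pics/top0.png')
cv2.imwrite('pics/topc.png',cv2.resize(im[190:255,155:365],None,fx=3.8,fy=3.8,interpolation=cv2.INTER_CUBIC))
E
```

```text
cover 725
-0.02 0.012 397 [0.46  0.151 0.005] [457. 153.] [ 97. 105.] 89.9
0.012 0.024 17 [0.443 0.145 0.016] [453. 151.] [97. 96.] 89.8
0.024 0.04 259 [0.453 0.15  0.033] [451. 149.] [95. 91.] 89.1
0.04 0.053 10 [0.46  0.147 0.044] [456. 154.] [32. 45.] 49.5
0.053 0.07 42 [0.457 0.153 0.061] [458. 153.] [13. 42.] 78.3
box 1423
-0.02 0.012 399 [ 0.467 -0.275  0.001] [ 473. -259.] [131. 160.] 89.4
0.012 0.024 9 [ 0.472 -0.217  0.017] [ 483. -233.] [72. 92.] 88.7
0.024 0.04 167 [ 0.469 -0.245  0.033] [ 470. -238.] [ 81. 141.] 89.0
0.04 0.053 50 [ 0.468 -0.232  0.046] [ 467. -244.] [128.  98.] 8.5
0.053 0.07 692 [ 0.469 -0.249  0.061] [ 472. -248.] [100. 120.] 89.4
tray 4938
-0.02 0.012 3835 [0.507 0.253 0.004] [503. 254.] [348. 211.] 89.7
0.012 0.024 235 [0.53  0.274 0.017] [509. 246.] [301. 195.] 85.8
0.024 0.04 739 [0.477 0.239 0.032] [499. 248.] [301. 180.] 86.3
0.04 0.053 24 [0.461 0.231 0.045] [451. 233.] [ 48. 212.] 1.8
0.053 0.07 105 [0.462 0.241 0.06 ] [460. 248.] [205.  41.] 88.5
timer 614
-0.02 0.012 394 [ 0.439 -0.024  0.002] [436. -22.] [105.  81.] 89.6
0.012 0.024 213 [ 0.431 -0.016  0.017] [429. -13.] [58. 71.] 32.9
0.024 0.04 7 [ 0.437 -0.025  0.025] [436. -27.] [43. 15.] 37.5
```

View pics/topc.png

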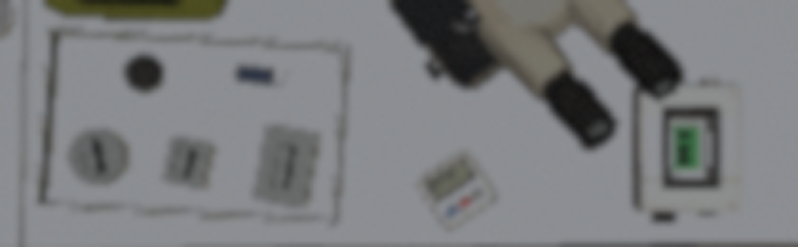

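```bash
python3 - <<'E'
from h import *
for n in ['top0','scene0']:
    q=np.load(n+'.npy').reshape(-1,3); q=q[(q[:,2]>.1)&(q[:,0]<.62)&(q[:,0]>.42)&(abs(q[:,1])<.5)]
    for a in np.arange(-.5,.5,.05):
        s=q[(q[:,1]>a)&(q[:,1]<a+.05)]
        if len(s): print(n,round(a,2),len(s),'xmin',s[:,0].min().round(3),'z at',s[s[:,0].argmin(),2].round(3), 'zmin',s[:,2].min().round(3),'zmax',s[:,2].max().round(3))
E
```

```text
top0 -0.5 12 xmin 0.604 z at 0.178 zmin 0.176 zmax 0.187
top0 -0.2 132 xmin 0.507 z at 0.459 zmin 0.428 zmax 0.482
top0 -0.15 554 xmin 0.473 z at 0.458 zmin 0.387 zmax 0.48
top0 -0.1 681 xmin 0.481 z at 0.467 zmin 0.169 zmax 0.47
top0 -0.05 498 xmin 0.528 z at 0.171 zmin 0.16 zmax 0.409
top0 -0.0 163 xmin 0.56 z at 0.172 zmin 0.17 zmax 0.189
scene0 -0.5 5 xmin 0.611 z at 0.175 zmin 0.175 zmax 0.181
scene0 -0.2 38 xmin 0.512 z at 0.469 zmin 0.446 zmax 0.477
scene0 -0.15 329 xmin 0.473 z at 0.457 zmin 0.171 zmax 0.476
scene0 -0.1 768 xmin 0.477 z at 0.459 zmin 0.122 zmax 0.471
scene0 -0.05 1025 xmin 0.532 z at 0.168 zmin 0.12 zmax 0.411
scene0 -0.0 133 xmin 0.554 z at 0.172 zmin 0.164 zmax 0.185
```

>>> step_arm(increments=[28,-27,0,0.05,56,-53,0,0.1,84,-80,0,0.15,111,-106,0,0.2,139,-132,0,0.25,167,-159,0,0.3,203,-170,0,0.35,239,-181,0,0.4,275,-193,0,0.44,311,-204,0,0.44,311,-204,0,0.44,311,-204,0,0.44,311,-204,0,0.44,311,-204,0,0.44], fingers=0)

```text
time: 1.32
tool_pos: [0.4595, -0.2494, 0.2096]
orientation: [0.0, 1.0, -0.001, -0.001]
wrist_force: [0.2, -0.1, 0.5]
grip_width: 0.088
grasp_force: 0.0
```

```bash
python3 - <<'E'
from h import *
im,d,p=cloud('wrist'); cv2.imwrite('pics/w1.png',im[:,:,::-1]); np.save('w1.npy',p)
o=arm.get_obs();print(o['time'],o['tool_pos'],o['orientation'],o['qd'].round(3))
E
```

```text
1.3667 [ 0.45951755 -0.24953541  0.20966422] [ 2.91256919e-04  9.99999268e-01 -1.06141535e-03 -5.03277122e-04] [ 0.005 -0.003 -0.002 -0.003 -0.003 -0.001 -0.001]
```

View pics/w1.png

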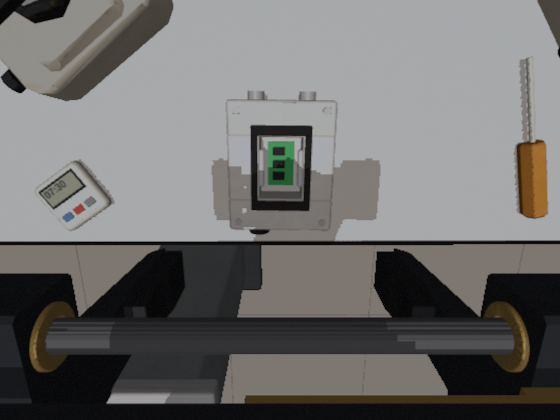

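```bash
python3 - <<'E'
from h import *
p=np.load('w1.npy'); im=cv2.imread('pics/w1.png')
g=im.max(2).astype(int); m=np.zeros(g.shape,bool); m[118:220,243:320]=g[118:220,243:320]<50
n,l,st,c=cv2.connectedComponentsWithStats(m.astype(np.uint8)); k=1+st[1:,4].argmax(); m=l==k; print(st[k])
s=p[m]; s=s[abs(s[:,2]-np.nanmedian(s[:,2]))<.004]; print('z',np.median(s[:,2]))
f=lambda s:print([np.round(x,2) for x in cv2.minAreaRect((s[:,:2]*1000).astype(np.float32))])
f(s)
q=p[90:245,215:350].reshape(-1,3); q=q[abs(q[:,2]-.06)<.008]; print(len(q),np.median(q[:,2]));f(q)
# hole
h=cv2.morphologyEx(m.astype(np.uint8),cv2.MORPH_CLOSE,np.ones((3,3)))
cs,_=cv2.findContours(h,cv2.RETR_CCOMP,cv2.CHAIN_APPROX_NONE)
for c_ in cs:
    if len(c_)>40: print(cv2.minAreaRect(c_))
E
```

```text
[ 251  126   61   85 1778]
z 0.06450102648577033
[array([ 472.67, -251.53]), array([54.59, 79.41]), np.float64(89.44)]
11588 0.06057179711491466
[array([ 472.93, -251.04]), array([100.25, 124.12]), np.float64(89.1)]
((281.0, 168.0), (84.0, 60.0), 90.0)
((281.0, 168.0), (68.0, 50.0), 90.0)
```

>>> step_arm(increments=[-30,-10,30,0,-55,-30,60,0,-55,-70,60,0,-55,-110,60,0,-55,-150,60,0,-55,-190,60,0,-55,-230,60,0,-55,-270,60,0,-55,-310,60,0.05,-55,-345,50,0.1,-45,-375,35,0.15,-25,-395,20,0.17,-10,-402,20,0.17,-10,-402,20,0.17,-10,-402,20,0.17,-10,-402,20,0.17])

```text
time: 2.7
tool_pos: [0.4494, 0.1519, 0.1893]
orientation: [0.001, 0.996, -0.086, -0.001]
wrist_force: [-0.1, -0.1, -0.1]
grip_width: 0.0883
grasp_force: 0.0
```

```bash
python3 - <<'E'
from h import *
im,d,p=cloud('wrist'); cv2.imwrite('pics/w2.png',im[:,:,::-1]); np.save('w2.npy',p)
o=arm.get_obs();print(o['time'],o['tool_pos'],o['orientation'],o['qd'].round(3))
q=p.reshape(-1,3); q=q[(abs(q[:,0]-.458)<.06)&(abs(q[:,1]-.153)<.05)]
f=lambda s:print(len(s),np.median(s,0).round(4),[np.round(x,2) for x in cv2.minAreaRect((s[:,:2]*1000).astype(np.float32))])
f(q[(q[:,2]>.054)&(q[:,2]<.068)]); f(q[(q[:,2]>.028)&(q[:,2]<.038)])
E
```

```text
2.75 [0.44918888 0.15189044 0.1892934 ] [ 7.76412198e-04  9.96309848e-01 -8.58181461e-02 -1.15308257e-03] [-0.001 -0.001 -0.002 -0.002  0.001  0.002 -0.002]
710 [0.4605 0.1499 0.0603] [array([459.67, 150.08]), array([12.7 , 43.18]), np.float64(79.98)]
3836 [0.4584 0.1484 0.0324] [array([451.76, 149.96]), array([99.78, 95.41]), np.float64(85.89)]
```

View pics/w2.png

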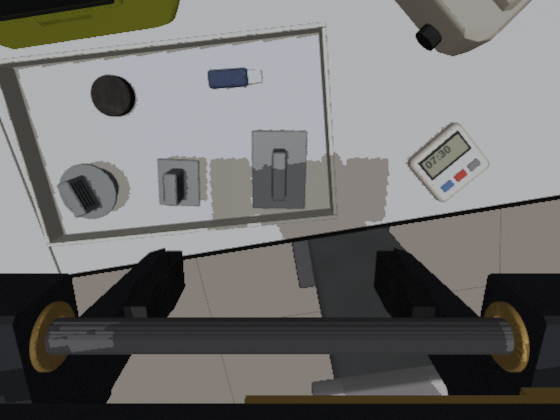

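>>> step_arm(increments=[5,0,20,0,11,0,45,0,11,0,70,0,11,0,90,0,11,0,110,0,11,0,125,0,11,0,137,0,11,0,144,0,11,0,144,0,11,0,144,0,11,0,144,0], fingers=0.5)

```text
time: 3.67
tool_pos: [0.4616, 0.1517, 0.0463]
orientation: [-0.0, 0.996, -0.085, 0.0]
wrist_force: [0.6, 0.7, 0.1]
grip_width: 0.044
grasp_force: 0.0
```

>>> step_arm(increments=[0,0,0,0,0,0,0,0,0,0,0,0,0,0,0,0,0,0,0,0,0,0,0,0,0,0,0,0,0,0,0,0], fingers=1)

```text
time: 4.33
tool_pos: [0.4614, 0.1521, 0.0457]
orientation: [0.0, 0.996, -0.084, 0.0]
wrist_force: [0.7, 0.1, -0.3]
grip_width: 0.0005
grasp_force: 0.0
```

```bash
python3 - <<'E'
from h import *
im,d,p=cloud('wrist'); im2,_,_=cloud('scene')
cv2.imwrite('pics/w3.png',np.hstack([cv2.resize(im[:,130:430],(400,560)),cv2.resize(im2[230:330,200:330],(400,560))])[:,:,::-1])
q=p.reshape(-1,3); q=q[(abs(q[:,0]-.458)<.06)&(abs(q[:,1]-.153)<.06)]
for z in [.02,.03,.04,.05,.06,.07]: print(z,(abs(q[:,2]-z)<.005).sum())
E
```

```text
0.02 574
0.03 7566
0.04 124
0.05 140
0.06 904
0.07 5
```

View pics/w3.png

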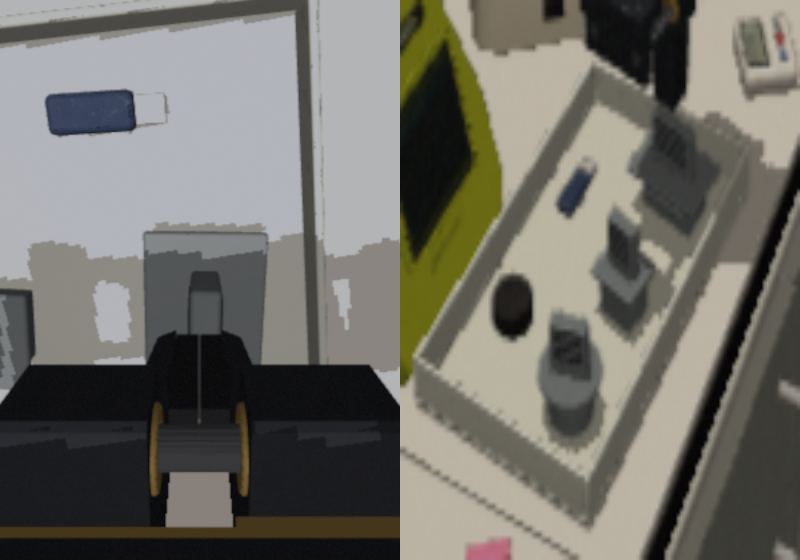

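```bash
python3 - <<'E'
from h import *
print(arm.nose_length, arm.get_obs()['tool_pos'])
im,d,p=cloud('wrist')
# columns: full u = 130+ (cx*0.75), v = cy*0.75
for v in range(196,330,6):
    u=130+int(205*.75); print(v,p[v,u].round(4), p[v,u-8].round(4), im[v,u])
q=p.reshape(-1,3); q=q[(abs(q[:,0]-.458)<.06)&(abs(q[:,1]-.153)<.04)]
for lo,hi in [(.054,.066),(.066,.1)]:
  s=q[(q[:,2]>lo)&(q[:,2]<hi)]; print(len(s), s.min(0) if len(s) else '', s.max(0) if len(s) else '')
im,d,p=cloud('scene')
for v,u in [(253,309),(258,309),(262,309),(248,309),(243,307),(238,307),(246,308),(244,309)]: print(v,u,p[v,u].round(4),im[v,u])
E
```

```text
0.011 [0.46142552 0.15208296 0.045673  ]
196 [0.484  0.1452 0.0325] [0.4846 0.1496 0.032 ] [83 86 86]
202 [0.4806 0.1458 0.0324] [0.4814 0.1502 0.0326] [83 85 86]
208 [0.4809 0.1459 0.045 ] [0.4814 0.1501 0.0443] [44 47 47]
214 [0.4807 0.146  0.0544] [0.4809 0.15   0.0531] [47 48 49]
220 [0.4791 0.1463 0.0591] [0.4801 0.1501 0.0599] [74 76 78]
226 [0.4767 0.1467 0.0608] [0.4774 0.1506 0.0609] [83 85 87]
232 [0.4733 0.1473 0.0601] [0.474  0.1512 0.0601] [84 85 87]
238 [0.4705 0.1478 0.0607] [0.4711 0.1517 0.0607] [84 86 87]
244 [0.4675 0.1483 0.0611] [0.4678 0.1522 0.0602] [83 85 86]
250 [0.464  0.1489 0.0605] [0.465  0.1527 0.0612] [62 64 65]
256 [0.4704 0.148  0.0814] [0.471  0.1514 0.0815] [ 9  7 12]
262 [0.4704 0.1481 0.0872] [0.4712 0.1513 0.0877] [8 9 8]
268 [0.4704 0.1481 0.0928] [0.4709 0.1513 0.0926] [13 11 11]
274 [0.4703 0.1482 0.0977] [0.4709 0.1513 0.0979] [12 13 12]
280 [0.4702 0.1483 0.1022] [0.4692 0.1516 0.0994] [ 8  8 10]
286 [0.4706 0.1483 0.1074] [0.4676 0.1518 0.1013] [10 10 11]
292 [0.4699 0.1484 0.1105] [0.471  0.1511 0.1114] [14 14 15]
298 [0.4708 0.1483 0.1159] [0.4706 0.1511 0.1148] [14 12 14]
304 [0.4705 0.1484 0.119 ] [0.4708 0.151  0.1188] [10  8 11]
310 [0.4688 0.1487 0.12  ] [0.4691 0.1513 0.1197] [27 27 28]
316 [0.4662 0.1491 0.1195] [0.4673 0.1516 0.1204] [28 27 29]
322 [0.4875 0.1459 0.1535] [0.4883 0.1476 0.1542] [42 43 44]
328 [0.487 0.146 0.155] [0.4882 0.1476 0.1562] [49 49 50]
919 [0.46201667 0.14037545 0.05401102] [0.48174552 0.15546071 0.062434  ]
1909 [0.4529946  0.13463891 0.07531905] [0.47514211 0.16471321 0.09998324]
253 309 [0.4341 0.054  0.0018] [117 111 101]
258 309 [0.4129 0.1052 0.0217] [100  97  87]
262 309 [0.4048 0.1245 0.0219] [89 87 78]
248 309 [0.4451 0.0277 0.0014] [188 179 164]
243 307 [0.4621 0.004  0.0016] [187 179 164]
238 307 [ 0.4762 -0.0294 -0.0025] [188 179 165]
246 308 [0.452  0.0196 0.0022] [187 179 164]
244 309 [0.4533 0.0084 0.0027] [188 179 165]
```

```bash
python3 - <<'E'
from h import *
im,d,p=cloud('scene')
m=(im.max(2)<40); q=p[m]; uv=np.argwhere(m)
k=(abs(q[:,0]-.46)<.04)&(abs(q[:,1]-.15)<.06)&(q[:,2]>.03)
q=q[k];uv=uv[k]; i=q[:,2].argsort()[:12]; print(np.c_[uv[i],q[i].round(4)])
for r in range(236,270,3): print(r,[(u,p[r,u].round(3).tolist()) for u in (284,288,292)])
E
```

```text
[[2.580e+02 2.890e+02 4.563e-01 1.536e-01 3.980e-02]
 [2.560e+02 2.840e+02 4.733e-01 1.521e-01 4.100e-02]
 [2.590e+02 2.910e+02 4.474e-01 1.590e-01 4.230e-02]
 [2.580e+02 2.900e+02 4.517e-01 1.566e-01 4.300e-02]
 [2.590e+02 2.920e+02 4.441e-01 1.592e-01 4.340e-02]
 [2.570e+02 2.870e+02 4.612e-01 1.569e-01 4.400e-02]
 [2.570e+02 2.880e+02 4.581e-01 1.568e-01 4.490e-02]
 [2.560e+02 2.850e+02 4.682e-01 1.560e-01 4.500e-02]
 [2.560e+02 2.870e+02 4.619e-01 1.556e-01 4.650e-02]
 [2.570e+02 2.900e+02 4.507e-01 1.587e-01 4.820e-02]
 [2.550e+02 2.860e+02 4.655e-01 1.547e-01 4.850e-02]
 [2.540e+02 2.830e+02 4.757e-01 1.537e-01 4.850e-02]]
236 [(284, [0.464, 0.169, 0.123]), (288, [0.455, 0.162, 0.121]), (292, [0.452, 0.141, 0.11])]
239 [(284, [0.465, 0.167, 0.112]), (288, [0.453, 0.166, 0.114]), (292, [0.451, 0.144, 0.101])]
242 [(284, [0.463, 0.173, 0.105]), (288, [0.455, 0.164, 0.102]), (292, [0.453, 0.139, 0.088])]
245 [(284, [0.466, 0.166, 0.09]), (288, [0.455, 0.164, 0.092]), (292, [0.451, 0.144, 0.081])]
248 [(284, [0.5, 0.096, 0.028]), (288, [0.456, 0.16, 0.079]), (292, [0.494, 0.05, 0.001])]
251 [(284, [0.474, 0.15, 0.057]), (288, [0.461, 0.15, 0.061]), (292, [0.472, 0.099, 0.027])]
254 [(284, [0.472, 0.155, 0.05]), (288, [0.46, 0.152, 0.052]), (292, [0.444, 0.159, 0.061])]
257 [(284, [0.472, 0.155, 0.04]), (288, [0.458, 0.157, 0.045]), (292, [0.445, 0.158, 0.049])]
260 [(284, [0.468, 0.164, 0.036]), (288, [0.458, 0.157, 0.034]), (292, [0.442, 0.163, 0.043])]
263 [(284, [0.464, 0.172, 0.031]), (288, [0.453, 0.169, 0.033]), (292, [0.442, 0.164, 0.033])]
266 [(284, [0.466, 0.168, 0.017]), (288, [0.447, 0.181, 0.032]), (292, [0.436, 0.177, 0.032])]
269 [(284, [0.467, 0.165, 0.004]), (288, [0.451, 0.172, 0.014]), (292, [0.44, 0.169, 0.015])]
```

>>> step_arm(increments=[0,0,0,0,-1,1,0,0,-2,2,0,0,-2,2,0,0,-2,2,5,0,-2,2,15,0,-2,2,25,0,-2,2,33,0,-2,2,37,0,-2,2,37,0,-2,2,37,0], fingers=0.5)

```text
time: 5.5
tool_pos: [0.4588, 0.1503, 0.0082]
orientation: [0.0, 0.996, -0.085, -0.0]
wrist_force: [0.7, 0.3, 0.4]
grip_width: 0.0439
grasp_force: 0.0
```

```bash
python3 - <<'E'
from h import *
print(arm.get_obs()['tool_pos'])
im,d,p=cloud('scene'); im2,_,p2=cloud('wrist')
for I,q in((im,p),(im2,p2)):
    m=(I.max(2)<30); q=q[m]
    k=(abs(q[:,0]-.46)<.012)&(abs(abs(q[:,1]-.15)-.035)<.015)&(q[:,2]>.02); q=q[k]
    print(len(q),np.sort(q[:,2])[:10].round(3))
cv2.imwrite('pics/w4.png',np.hstack([cv2.resize(im2[:,130:430],(400,560)),cv2.resize(im[210:310,220:350],(400,560))])[:,:,::-1])
E
```

```text
[0.45881016 0.15026598 0.0082055 ]
587 [0.039 0.041 0.041 0.041 0.041 0.043 0.044 0.044 0.044 0.046]
6918 [0.038 0.038 0.038 0.039 0.039 0.039 0.039 0.039 0.039 0.039]
```

View pics/w4.png

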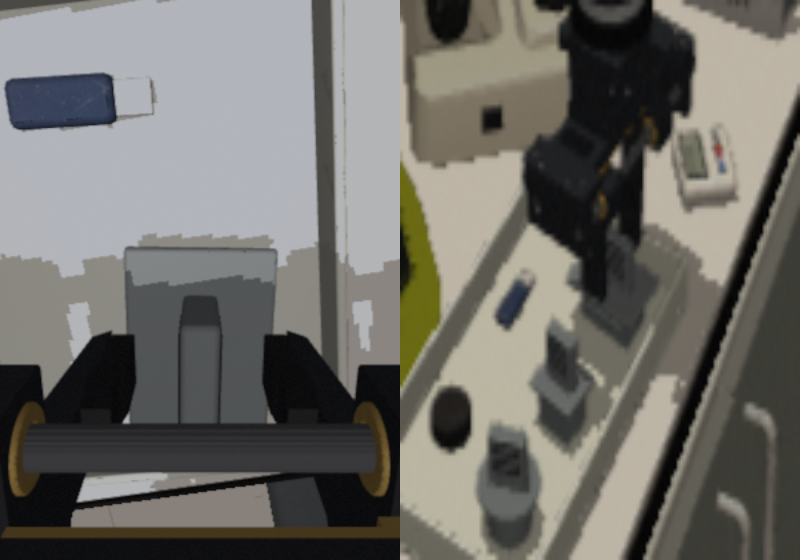

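>>> step_arm(increments=[0,0,2,0,0,0,4,0,0,0,4,0,0,0,4,0])

```text
time: 5.93
tool_pos: [0.4591, 0.1504, 0.0047]
orientation: [0.0, 0.996, -0.084, 0.0]
wrist_force: [-0.1, 0.3, -0.3]
grip_width: 0.0441
grasp_force: 0.0
```

>>> step_arm(increments=[0,0,0,0,0,0,0,0,0,0,0,0,0,0,0,0,0,0,0,0,0,0,0,0,0,0,0,0,0,0,0,0], fingers=1)

```text
time: 6.6
tool_pos: [0.4592, 0.1504, 0.0047]
orientation: [0.0, 0.996, -0.085, 0.0]
wrist_force: [0.0, -0.6, -0.2]
grip_width: 0.0118
grasp_force: 30.0
```

>>> step_arm(increments=[0,0,-5,0,0,0,-20,0,0,0,-45,0,0,0,-70,0,0,0,-95,0,0,0,-110,0,0,0,-110,0,0,0,-110,0,0,0,-110,0])

```text
time: 7.35
tool_pos: [0.4586, 0.1503, 0.1142]
orientation: [0.0, 0.996, -0.084, -0.0]
wrist_force: [-0.5, -0.6, -1.0]
grip_width: 0.0116
grasp_force: 30.0
```

>>> step_arm(increments=[-20,29,0,0,-40,58,0,0,-35,88,0,-0.02,-30,117,0,-0.03,-25,147,0,-0.05,-20,176,0,-0.06,-14,206,0,-0.08,-9,235,0,-0.1,-4,265,0,-0.11,1,294,0,-0.13,6,324,0,-0.15,11,353,0,-0.157,35,367,0,-0.157,58,380,0,-0.157,75,390,0,-0.157,81,394,0,-0.157,81,394,0,-0.157,81,394,0,-0.157,81,394,0,-0.157])

```text
time: 8.93
tool_pos: [0.4708, -0.25, 0.1141]
orientation: [-0.001, 1.0, -0.006, -0.002]
wrist_force: [0.5, -0.4, -0.2]
grip_width: 0.0114
grasp_force: 30.0
```

```bash
python3 - <<'E'
from h import *
im,d,p=cloud('wrist'); o=arm.get_obs();print(o['time'],o['tool_pos'],o['orientation'],o['grip_width'],o['grasp_force'])
cv2.imwrite('pics/w5.png',im[:,:,::-1]); np.save('w5.npy',p)
q=p.reshape(-1,3);q=q[(abs(q[:,0]-.4728)<.08)&(abs(q[:,1]+.2513)<.07)]
f=lambda s:print(len(s),np.median(s,0).round(4),[np.round(x,2) for x in cv2.minAreaRect((s[:,:2]*1000).astype(np.float32))], s[:,:2].min(0),s[:,:2].max(0))
f(q[abs(q[:,2]-.061)<.006]); f(q[abs(q[:,2]-.142)<.006]);f(q[abs(q[:,2]-.168)<.005])
E
```

```text
8.9833 [ 0.4710278  -0.25012008  0.1142951 ] [-6.77807161e-04  9.99983537e-01 -5.55740966e-03 -1.25725201e-03] 0.011741685448798977 29.999838955700397
11798 [ 0.5111 -0.2532  0.0606] [array([ 480.29, -251.35]), array([100.51, 109.38]), np.float64(89.33)] [ 0.42503769 -0.30201801] [ 0.5354059  -0.20051325]
7114 [ 0.4954 -0.2508  0.1417] [array([ 476.72, -250.65]), array([52.22, 64.67]), np.float64(89.08)] [ 0.44451991 -0.27700572] [ 0.50929497 -0.2244411 ]
3499 [ 0.4805 -0.2508  0.1694] [array([ 478.76, -248.77]), array([33.68, 32.28]), np.float64(52.93)] [ 0.46213558 -0.2716838 ] [ 0.49343616 -0.22991132]
```

View pics/w5.png

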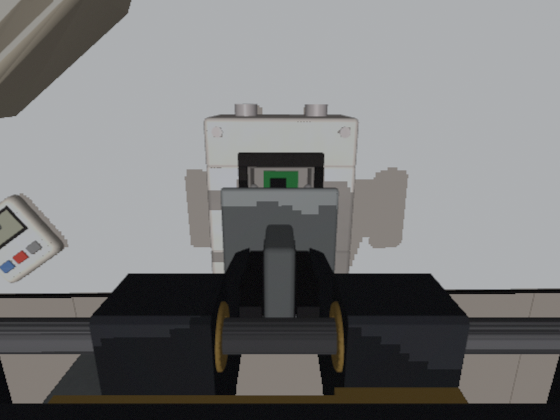

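```bash
python3 - <<'E'
from h import *
def edges(p,z,tz,x0,x1,lab):
    q=p.reshape(-1,3);q=q[(abs(q[:,0]-.4728)<.08)&(abs(q[:,1]+.2513)<.07)&(abs(q[:,2]-z)<tz)]
    L=[];Rr=[];X=[]
    for x in np.arange(x0,x1,.002):
        s=q[abs(q[:,0]-x)<.001,1]; 
        if len(s)>5: L.append(s.max());Rr.append(s.min());X.append(x)
    F=[q[abs(q[:,1]-y)<.001,0].max() for y in np.arange(-.268,-.234,.002)]
    Y=np.arange(-.268,-.234,.002)
    B=[q[abs(q[:,1]-y)<.001,0].min() for y in Y]
    print(lab,'yL %.4f yR %.4f mid %.4f w %.4f'%(np.median(L),np.median(Rr),(np.median(L)+np.median(Rr))/2,np.median(L)-np.median(Rr)),
     'slope',np.polyfit(X,L,1)[0].round(4),np.polyfit(X,Rr,1)[0].round(4),'far x %.4f near %.4f'%(np.median(F),np.median(B)),'farslope',np.polyfit(Y,F,1)[0].round(4))
w1=np.load('w1.npy');w5=np.load('w5.npy')
edges(w1,.061,.006,.43,.52,'box w1')
edges(w5,.061,.006,.49,.525,'box w5')
edges(w5,.142,.005,.48,.505,'cover w5')
# gasket by darkness
for n,lo in (('w1',w1),('w5',w5)):
    im=cv2.imread(f'pics/{n}.png').max(2).copy(); p=lo.copy(); p[im>=50]=np.nan
    edges(p,.064,.004,.44 if n=='w1' else .495,.508 ,'gasket '+n)
E
```

```text
box w1 yL -0.2017 yR -0.3004 mid -0.2511 w 0.0987 slope -0.0094 -0.015 far x 0.5343 near 0.4117 farslope 0.0172
box w5 yL -0.2021 yR -0.3013 mid -0.2517 w 0.0992 slope -0.0049 -0.0203 far x 0.5349 near 0.5025 farslope 0.0112
cover w5 yL -0.2251 yR -0.2767 mid -0.2509 w 0.0516 slope -0.0187 -0.0173 far x 0.5088 near 0.4793 farslope 0.0158
gasket w1 yL -0.2248 yR -0.2784 mid -0.2516 w 0.0536 slope -0.0066 -0.008 far x 0.5120 near 0.4341 farslope -0.0007
gasket w5 yL -0.2249 yR -0.2791 mid -0.2520 w 0.0542 slope -0.0393 0.0264 far x 0.5128 near 0.5042 farslope 0.0094
```

>>> step_arm(increments=[1,0.5,8,0,2.3,1,20,0,2.3,1,35,0,2.3,1,48,0,2.3,1,54,0,2.3,1,54,0,2.3,1,54,0,2.3,1,54,0])

```text
time: 9.65
tool_pos: [0.4752, -0.2527, 0.061]
orientation: [0.0, 1.0, -0.006, 0.0]
wrist_force: [0.2, -0.5, 0.0]
grip_width: 0.0119
grasp_force: 30.0
```

```bash
python3 - <<'E'
from h import *
im,d,p=cloud('wrist'); o=arm.get_obs();print(o['time'],o['tool_pos'],o['orientation'],o['wrist_force'])
cv2.imwrite('pics/w6.png',im[:,:,::-1]); np.save('w6.npy',p)
def edges(p,z,tz,x0,x1,lab):
    q=p.reshape(-1,3);q=q[(abs(q[:,0]-.4728)<.08)&(abs(q[:,1]+.2513)<.07)&(abs(q[:,2]-z)<tz)]
    X=np.arange(x0,x1,.002);Y=np.arange(-.268,-.234,.002)
    L=[q[abs(q[:,0]-x)<.001,1].max() for x in X];r=[q[abs(q[:,0]-x)<.001,1].min() for x in X]
    F=[q[abs(q[:,1]-y)<.001,0].max() for y in Y]
    print(lab,'x',X.mean().round(4),'mid %.4f w %.4f'%((np.median(L)+np.median(r))/2,np.median(L)-np.median(r)),'slope',np.polyfit(X,L,1)[0].round(4),np.polyfit(X,r,1)[0].round(4),'far %.4f'%np.median(F))
edges(p,.061,.006,.49,.525,'box'); edges(p,.0875,.005,.49,.505,'cover')
q=p.reshape(-1,3);print(np.median(q[(abs(q[:,0]-.5)<.006)&(abs(q[:,1]+.25)<.02),2]))
E
```

```text
9.7 [ 0.47531665 -0.25278905  0.0612321 ] [ 2.53040128e-04  9.99981398e-01 -6.07335389e-03  5.04472732e-04] [-1.61560636 -0.41273754 -0.04376121]
box x 0.507 mid -0.2519 w 0.0990 slope -0.0081 -0.0119 far 0.5350
cover x 0.497 mid -0.2535 w 0.0514 slope -0.0167 -0.0244 far 0.5132
0.17466178857479148
```

>>> step_arm(increments=[-1,-0.8,0,0,-2,-1.5,0,0,-2,-1.5,0,0,-2,-1.5,0,0])

```text
time: 10.03
tool_pos: [0.4729, -0.2511, 0.061]
orientation: [0.0, 1.0, -0.006, 0.0]
wrist_force: [-0.2, 0.2, -0.1]
grip_width: 0.0118
grasp_force: 30.0
```

```bash
python3 - <<'E'
from h import *
def edges(p,z,tz,x0,x1,lab):
    q=p.reshape(-1,3);q=q[(abs(q[:,0]-.4728)<.08)&(abs(q[:,1]+.2513)<.07)&(abs(q[:,2]-z)<tz)]
    X=np.arange(x0,x1,.002);Y=np.arange(-.268,-.234,.002)
    L=[q[abs(q[:,0]-x)<.001,1].max() for x in X];r=[q[abs(q[:,0]-x)<.001,1].min() for x in X]
    F=[q[abs(q[:,1]-y)<.001,0].max() for y in Y]
    print(lab,'x',X.mean().round(4),'mid %.4f w %.4f'%((np.median(L)+np.median(r))/2,np.median(L)-np.median(r)),'slope',np.polyfit(X,L,1)[0].round(4),np.polyfit(X,r,1)[0].round(4),'far %.4f'%np.median(F))
for _ in range(3):
    im,d,p=cloud('wrist'); o=arm.get_obs();print(o['time'],o['tool_pos'],o['wrist_force'].round(1))
    edges(p,.061,.006,.495,.525,'box'); edges(p,.0875,.005,.49,.505,'cover')
E
```

```text
10.0833 [ 0.47303054 -0.25113087  0.06095462] [ 0.1 -1.3 -1.7]
box x 0.51 mid -0.2519 w 0.0993 slope -0.0193 -0.0081 far 0.5350
cover x 0.497 mid -0.2520 w 0.0515 slope -0.0161 -0.0292 far 0.5109
10.1333 [ 0.47302983 -0.25112977  0.0608933 ] [-0.9 -0.2  0.1]
box x 0.51 mid -0.2518 w 0.0992 slope -0.0173 -0.0146 far 0.5351
cover x 0.497 mid -0.2520 w 0.0514 slope -0.0208 -0.0328 far 0.5110
10.1833 [ 0.4730244  -0.25112404  0.06082206] [ 0.1 -0.5 -0.1]
box x 0.51 mid -0.2519 w 0.0990 slope -0.0034 -0.0189 far 0.5351
cover x 0.497 mid -0.2521 w 0.0514 slope -0.0134 -0.0321 far 0.5110
```

>>> step_arm(increments=[0,0,3,-0.005,0,0,6,-0.008,0,0,9,-0.008,0,0,10,-0.008,0,0,10,-0.008,0,0,10,-0.008])

```text
time: 10.68
tool_pos: [0.4729, -0.251, 0.0506]
orientation: [-0.0, 1.0, -0.002, -0.0]
wrist_force: [-0.1, -0.3, -0.5]
grip_width: 0.012
grasp_force: 30.0
```

>>> step_arm(increments=[0,0,1,0,0,0,2,0,0,0,3,0,0,0,4,0,0,0,5,0,0,0,6,0,0,0,6,0,0,0,6,0])

```text
time: 11.35
tool_pos: [0.4738, -0.2511, 0.0454]
orientation: [0.0, 1.0, -0.002, 0.001]
wrist_force: [0.9, 1.6, 5.0]
grip_width: 0.0114
grasp_force: 30.0
```

>>> step_arm(increments=[0,0,1,0,0,0,2,0,0,0,3,0,0,0,4,0,0,0,5,0,0,0,6,0,0,0,6,0,0,0,6,0])

```text
time: 12.02
tool_pos: [0.473, -0.2509, 0.0391]
orientation: [0.0, 1.0, -0.002, 0.0]
wrist_force: [0.7, 1.8, 5.0]
grip_width: 0.0115
grasp_force: 30.0
```

>>> step_arm(increments=[0,0,1,0,0,0,2,0,0,0,3,0,0,0,4,0,0,0,4,0,0,0,4,0])

```text
time: 12.52
tool_pos: [0.4729, -0.251, 0.0367]
orientation: [0.0, 1.0, -0.002, 0.0]
wrist_force: [-2.7, 2.5, 19.9]
grip_width: 0.0119
grasp_force: 30.0
```

```bash
python3 - <<'E'
from h import *
im,d,p=cloud('wrist'); o=arm.get_obs();print(o['time'],o['tool_pos'],o['wrist_force'].round(1))
cv2.imwrite('pics/w7.png',im[:,:,::-1])
q=p.reshape(-1,3);q=q[(abs(q[:,0]-.473)<.075)&(abs(q[:,1]+.2515)<.055)]
b=q[(q[:,0]>.519)&(q[:,0]<.532)];c=q[(q[:,0]>.498)&(q[:,0]<.508)&(abs(q[:,1]+.2515)<.023)]
print('case',np.median(b[:,2]),'flange',np.median(c[:,2]), 'left/right',np.median(c[c[:,1]>-.25,2]),np.median(c[c[:,1]<-.25,2]))
E
```

```text
12.5667 [ 0.47293181 -0.2509644   0.03668983] [-2.2  2.7 19.8]
case 0.0605710380347208 flange 0.14722087258523414 left/right 0.14757703450234344 0.14691235279521428
```

View pics/w7.png

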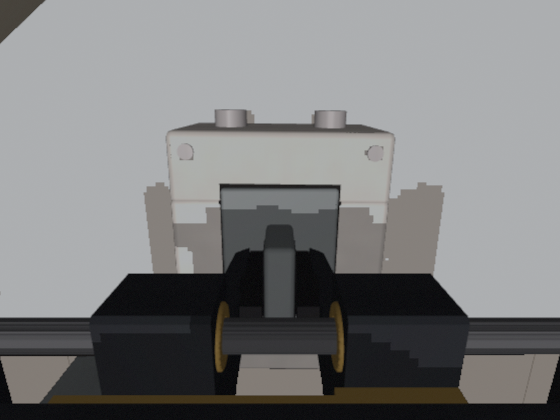

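```bash
python3 - <<'E'
from h import *
im,d,p=cloud('wrist'); o=arm.get_obs();print(o['tool_pos'],o['wrist_force'].round(1))
z=lambda a,b,c,e:np.nanmedian(p[a:b,c:e,2]).round(4)
print('case far',z(145,180,210,350),'case L',z(206,250,180,215),'R',z(206,250,345,380),'flange L',z(192,240,226,258),'R',z(192,240,300,332),'far',z(190,200,230,330),'near',z(235,245,226,250))
q=p.reshape(-1,3);q=q[(abs(q[:,0]-.473)<.08)&(abs(q[:,1]+.2515)<.06)]
b=q[abs(q[:,2]-.06)<.003];c=q[(abs(q[:,2]-.0645)<.002)]
Y=np.arange(-.268,-.234,.002)
print('far',[np.median([s[abs(s[:,1]-y)<.001,0].max() for y in Y]).round(4) for s in (b,c)])
print('case y',[(b[:,1].max()+b[:,1].min())/2],'flange y',np.nanmedian(p[200:235,222,1]),np.nanmedian(p[200:235,336,1]))
E
```

```text
[ 0.47296346 -0.25095114  0.03669937] [-1.8  3.4 19.7]
case far 0.0605 case L 0.0605 R 0.0605 flange L 0.0645 R 0.0645 far 0.0645 near 0.0645
far [np.float64(0.535), np.float64(0.5111)]
case y [np.float64(-0.2516912970304391)] flange y -0.2264511553298646 -0.27729149411181647
```

```bash
python3 -c "
from cell import arm
print(arm.job_done())"
```

```text
the job is handed in; nothing more can be done
None
```

The job is handed in: the larger snap cover is in the well, and the last camera check showed it level, centred and pressed flush with the case. The arm is still gripping it (30 N) and pressing down with about 20 N, and the round and small covers are still in the tray.

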